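# Uncap the locating fixture and hold the offset lever level over it

## Robot

A 7-joint arm with a two-finger parallel gripper is mounted at the origin on a cart in front of the work surface, level with it; the furniture and walls round the work are solid. World frame = base frame: x ahead of the robot, y to its left, z up, the work surface at z = 0. Lengths are in mm, angles in rad, forces in N, time in s.
With the tool pointing down it reaches from about 350 to 900 mm from the base axis. Payload 19.9 kg.
Tool frame: the origin (TCP) lies at the very end of the fingers, on their centre line; the grasp point (between the pads) lies hold_point_z behind it (hold_point_z is the distance from the TCP to the grasp point, in mm); y points along the fingers, z is the direction in which the jaws open and shut, and the axes are right-handed (so a half turn about y gives the same grasp; the last joint's range is limited). The gripper opens to 94 mm and grips with 3 to 60 N. Pads are 16 mm wide; open, the fingers measure 119 mm over their backs; the gripper's body (75 mm by 177 mm) begins 78 mm behind the grasp point.
Start: joints at [1.062, 0.417, -0.01, 1.614, 0.005, 1.111, -0.053], TCP at [281.818, -557.833, 205.425] pointing down, gripper open.
Joint ranges: [-2.81, 2.81], [-0.39, 2.02], [-1.27, 1.25], [0.06, 2.57], [-1.19, 4.33], [0.19, 2], [-2.82, 2.82]. Speed limits (rad/s): [1.89, 1.89, 2.39, 2.39, 3.01, 3.01, 3.01].

## Interface

Orientations are given as a 3x3 rotation matrix whose columns are the frame's x, y, z axes.
In Python, from bench import * gives the robot as it stands.
- The arm moves only by the tool apply_moves, never from a script. Its argument "increments" is a list of rows, each a list of 7 numbers: the turn, a rotation vector about the tool's x, y, z scaled (see below), then the shift along the tool's x, y, z scaled (see below), then the opening, from 0 (shut) to 1 (fully open). In form: [[ax, ay, az, x, y, z, grip], ...]. A call has 1 to 12 rows; each row is the pose to reach, as a shift and turn from the pose measured when the call began, along the tool's axes at that moment; what a row does not reach only later rows make up. The controller multiplies each number of a shift by 0.4 m and each number of a turn by 90 degrees. A row lasts 1/8 s, in which the tool goes at most 62.5 mm and 10.7 degrees, less where a joint would pass 70% of its speed; a pose out of reach is approached as far as the arm can. A call with a number of a shift or a turn outside -1 to 1 is refused whole. A call with a gripper value outside its range is refused whole. The fingers move at their own pace and stop on an object; "force" is the grip in N (left out, the last holds). Time passes only in rows, so rows that repeat a pose let the fingers close. It gives the time, the measured TCP pose, the force and the opening at its end, in the units of the state.
- sense(): the state, without advancing time (a new reading comes with each control period).
- capture(name): name is "scene" or "top"; returns the picture (384x512x3 uint8, red, green, blue); there is no depth.
- get_calibration(name): a dict with "fovy" (degrees; the focal length in pixels is half the picture's height over the tangent of half this angle, whatever the lens; pixels are square), "cx", "cy" (the principal point, pixels), "T" (4x4, takes a point from camera to world coordinates). Camera axes: x right, y up, looking along -z (the intrinsics and any distortion apply to the point x, -y, -z); pixel columns grow to the right and rows downward; lengths in mm; the calibration is good to about 2 mm. A picture is of the moment at which its call begins. get_calibration takes no time and is no camera call.
- close_job(): hands the job in, once; it reports no verdict.
The state is a dict: "clock": time; "joint_pos": joint angles; "qvel": joint speeds; "joint_efforts": joint torques, N m; "eef_pos": TCP position; "eef_rot": TCP orientation; "ft_force": force on the tool from outside, world axes, zero at the start; "moment": the same for the moment, N m; "gripper_width": finger opening in mm.
Only numpy, scipy, OpenCV 4.12 (cv2) and the standard library are available. Lean on these libraries where they do the work, as an engineer would, in place of code of your own. Each camera call takes 0.05 s, during which the arm holds its last target.

## Task

First take the yellow cap off the blue fixture, hang it by its wire bail on the hook of the stand and let go of it. Then pick up the grey cast lever by its balance point, which lies close to its heavy boss, and hold it level and still above the fixture, bore over the thick spigot and small eye over the thin pin, with its underside about 3 cm above their tops; do not touch the fixture with the lever. The job finishes while you are still holding the lever there; leave the steel cup, the round counter and the tamper where they are.

Things in the scene. Friction and masses are not known exactly. Their poses are not given: they have to be found in the camera images.
- fixture: Locating fixture, fixed: blue plate 76 x 220 x 15 mm (x, y, z) lying on the table. On it, 150 mm apart along its y axis, stand a steel spigot 24 mm thick (at y = -75 mm) and a thin steel pin 12 mm thick (at y = +75 mm), both with their tops 46 mm above the table. Origin: centre of the plate's underside, z up.
- spigot_top (a point): Centre of the top of the thick spigot, 46 mm above the table; axes as the fixture's.
- pin_top (a point): Centre of the top of the thin pin, 46 mm above the table; axes as the fixture's.
- cap: Protective cap, loose, about 100 g: yellow plastic cup turned upside down, 44 mm in diameter, 40 mm high, standing over the thick spigot on the blue plate with about 6 mm play all round; lift it at least 40 mm to come free. Origin: centre of its open lower rim, z up. A rigid wire bail stands above it in its y-z plane, with a black grip knob on top. Weight centred; it may be hung either way round.
- cap_bar (a point): Middle of the underside of the bail's top bar, cap frame (0, 0, 103 mm); this rests on the hook. Bail: steel wire 6 mm thick, uprights 58 mm apart, level top bar along the cap's y; its clear window is 52 mm wide (y), 60 mm high (z = 43 to 103 mm) and open along x.
- cap_knob (a point): Centre of the black square grip knob on the middle of the bail's bar, cap frame (0, 0, 123 mm): 16 x 16 mm, from z = 106 to 140 mm, sides facing along the cap's x and y. Take the cap here from above.
- hook_stand: Hook stand, fixed, dark steel: round foot 100 mm across, post 16 mm thick, 190 mm high. From the post a level wire 8 mm thick runs 78 mm along the stand's -x (towards the robot), top side 174 mm above the table; then an upturned tip, 196 mm high at x = -95 mm. Origin: centre of the foot's underside, z up. The bail must pass over the tip along the wire, then come down.
- hook_seat (a point): Point on top of the hook's level wire, 45 mm in front of the post axis, 174 mm above the table, where the bail's bar should come to rest (anywhere on the level wire will do); axes as the stand's.
- lever: Cast lever, loose, grey, 0.3 to 0.6 kg, standing on its two bosses: heavy boss 48 mm across, 46 mm high (bore 30 mm) at the origin, straight arm along +y, slim eye 28 mm across, 38 mm high at y = 150 mm. Arm 18 mm wide (x), from z = 18 to 36 mm, flat sided from y = 24 to 136 mm, thin rib under it beyond y = 100 mm. Origin: on the boss axis in the plane of the underside (of both bosses), z up.
- lever_balance (a point): Balance point of the lever, in the middle of the arm (lever frame 0, 50, 27 mm): grip here across the arm, at most 15 mm off along it; axes as the lever's.
- lever_bore (a point): Centre of the lower mouth of the big bore; belongs above spigot_top.
- lever_eye (a point): Centre of the lower mouth of the small eye; belongs above pin_top.
- steel_cup: Steel cup, 59 mm across, 42 mm high, loose; leave alone. Origin: centre of its underside.
- tally_counter: Light grey round tally counter with a dark display, 52 x 45 x 25 mm, loose; leave alone. Origin: centre of its underside.
- tamper: Cream-coloured tamper with a knob, 62 mm across, 59 mm high, loose; leave alone. Origin: centre of its underside.
Things that resemble listed ones, but are neither listed nor needed, are in the scene too. There is more than one size of the cap; the one meant has the size given above.

How it is judged:
By the outcome, as a careful person would: the job done as asked, in the order asked, and still so for the second after the job is handed in, while the arm keeps its last pose, push and grip.
It also fails if it takes over 51 s, if anything falls off the work surface, if the arm or the gripper's body presses on something with over 40 N, if the wrist force passes 120 N, or if a joint passes its speed limit or range.

## Working session

There is one attempt and no reset: what is moved stays moved. The work goes in short steps, Python scripts to look and compute and a tool call to move; the robot and the scene stay as the last step left them, time stands still between calls to the robot, and variables do not carry over. Pictures are saved under pics/ and viewed, and the job is handed in when it is done.

Besides the shell and the picture viewer there is one more tool, called after ">>>" by a JSON object that holds its "op" and its "data", one argument or row to a line. apply_moves: Moves the arm, as the interface text tells. Shifts and turns lie within -1 to 1; 1 stands for 0.4 m of shift or 90 degrees of turn. Its arguments: {"type":"object","properties":{"increments":{"type":"array","items":{"type":"array","items":{"type":"number"}}},"force":{"type":"number"}},"required":["increments"]}

```bash
ls; mkdir -p pics; python3 - <<'E'
from bench import *
import cv2,numpy as np
s=sense()
for k,v in s.items(): print(k,np.round(v,3).tolist())
for n in("scene","top"):
    c=get_calibration(n); print(n,{k:(np.round(v,4).tolist() if not isinstance(v,str) else v) for k,v in c.items()})
    im=capture(n); cv2.imwrite(f"pics/{n}0.png",im[:,:,::-1])
try: print(hold_point_z)
except Exception as e: print(e)
import bench; print(dir(bench))
E
```

```text
pics
clock 0.0
joint_pos [1.062, 0.418, -0.01, 1.614, 0.005, 1.111, -0.053]
qvel [0.0, 0.002, 0.0, 0.0, 0.0, -0.001, -0.001]
joint_efforts [0.001, -85.127, 0.639, -42.599, -0.049, 0.019, 0.0]
eef_pos [281.645, -557.524, 204.822]
eef_rot [[-0.893, -0.001, 0.451], [-0.451, 0.001, -0.893], [0.0, -1.0, -0.001]]
ft_force [-0.038, -0.409, 0.767]
moment [-0.02, 0.023, 0.005]
gripper_width 94.172
scene {'fovy': 44.4625, 'cx': 257.4367, 'cy': 190.5047, 'T': [[-0.7163, 0.3752, -0.5883, -214.8058], [-0.6977, -0.3728, 0.6117, 874.7992], [0.0102, 0.8487, 0.5288, 794.3803], [0.0, 0.0, 0.0, 1.0]]}
top {'fovy': 57.5735, 'cx': 253.2959, 'cy': 190.7034, 'T': [[-0.0234, 0.9928, -0.1171, 424.4299], [-0.9997, -0.0236, -0.0005, 66.3588], [-0.0032, 0.117, 0.9931, 1130.3466], [0.0, 0.0, 0.0, 1.0]]}
18.8
['MotionError', '__builtins__', '__cached__', '__doc__', '__file__', '__loader__', '__name__', '__package__', '__spec__', 'capture', 'close_job', 'get_calibration', 'hold_point_z', 'sense']
```

View pics/scene0.png

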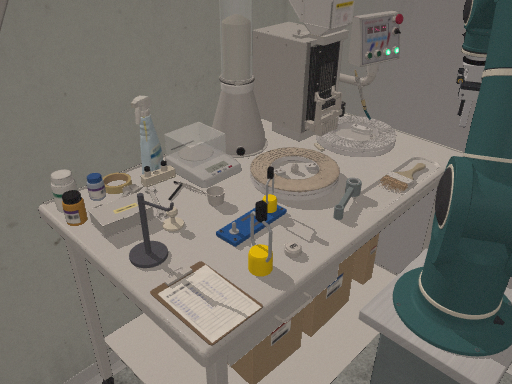

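View pics/top0.png

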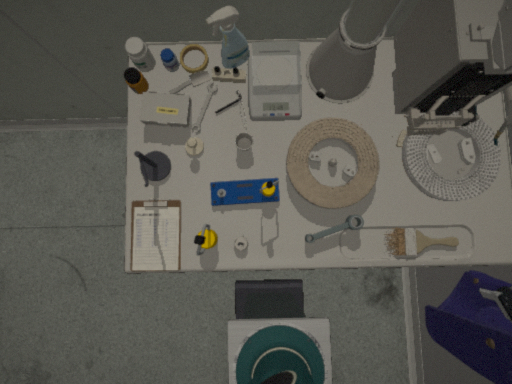

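The top view shows a cap on the fixture at (269,188) and another cap on the table at (206,239). The lever's boss is at (354,222) and its eye at (309,239), and the hook stand is at about (155,165). I'll take close crops to check these.

```bash
python3 - <<'E'
import cv2,numpy as np
t=cv2.imread("pics/top0.png"); s=cv2.imread("pics/scene0.png")
a=cv2.resize(t[130:260,120:290],None,fx=4.6,fy=4.6,interpolation=cv2.INTER_CUBIC); cv2.imwrite("pics/c1.png",a[:600,:800])
b=cv2.resize(s[150:290,115:315],None,fx=4,fy=4,interpolation=cv2.INTER_CUBIC); cv2.imwrite("pics/c2.png",b)
c=cv2.resize(np.vstack([t[205:255,295:375],cv2.resize(s[165:225,320:400],(80,60))]),None,fx=5,fy=5,interpolation=cv2.INTER_CUBIC); cv2.imwrite("pics/c3.png",c)
E
```

```text
(no output)
```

View pics/c1.png

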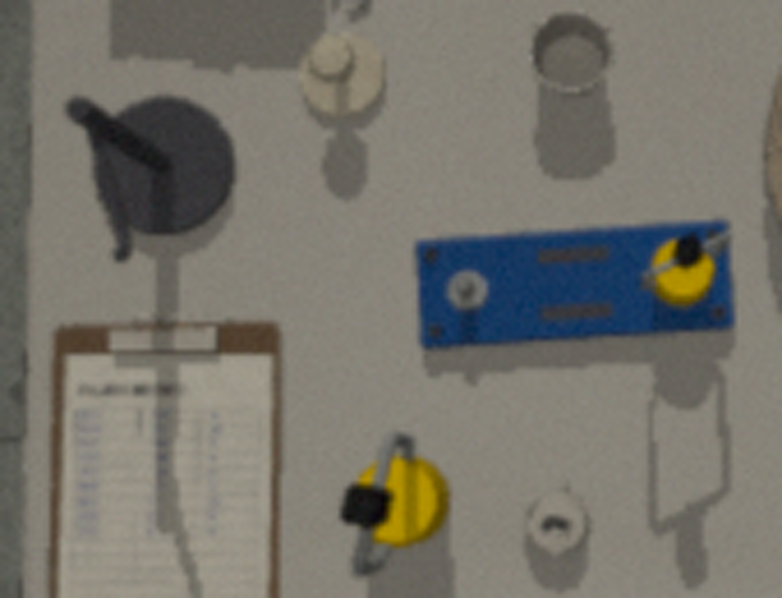

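View pics/c2.png

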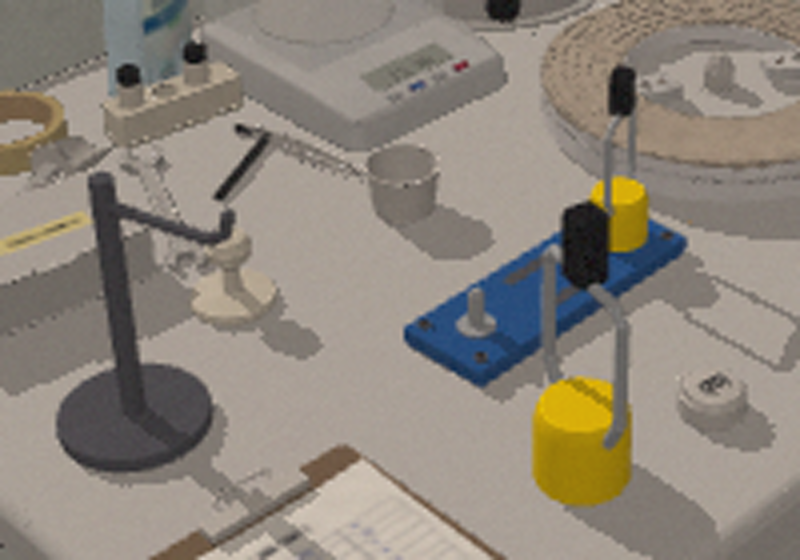

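View pics/c3.png

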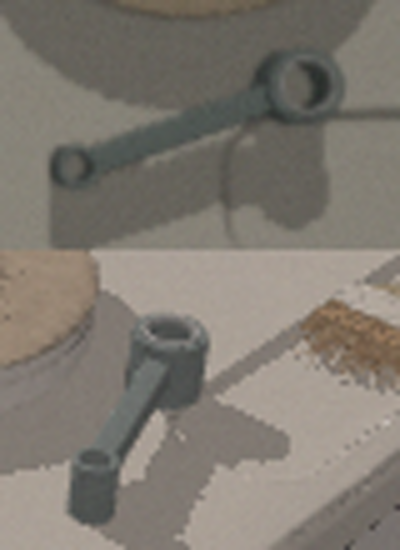

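```bash
cat > h.py <<'E'
import numpy as np, cv2
from bench import *
def cal(n):
    c=get_calibration(n); T=np.array(c["T"]); f=192/np.tan(np.radians(c["fovy"])/2); return f,c["cx"],c["cy"],T
def ray(n,u,v):
    f,cx,cy,T=cal(n); d=T[:3,:3]@np.array([(u-cx)/f,-(v-cy)/f,-1.]); return T[:3,3],d/np.linalg.norm(d)
def onz(n,u,v,z):
    o,d=ray(n,u,v); return o+d*(z-o[2])/d[2]
def tri(a,b):
    (o1,d1),(o2,d2)=ray("top",*a),ray("scene",*b)
    A=np.stack([d1,-d2],1); t=np.linalg.lstsq(A,o2-o1,rcond=None)[0]
    p,q=o1+t[0]*d1,o2+t[1]*d2; return (p+q)/2,np.linalg.norm(p-q)
def proj(n,p):
    f,cx,cy,T=cal(n); q=T[:3,:3].T@(np.asarray(p,float)-T[:3,3]); return cx+f*q[0]/-q[2], cy-f*q[1]/-q[2]
def mask(im,kind):
    h=cv2.cvtColor(im,cv2.COLOR_RGB2HSV)
    if kind=="blue": return cv2.inRange(h,(100,140,60),(125,255,255))
    if kind=="yellow": return cv2.inRange(h,(18,150,80),(35,255,255))
    if kind=="black": return cv2.inRange(h,(0,0,0),(180,255,45))
def blobs(m,amin=8):
    n,l,s,c=cv2.connectedComponentsWithStats(m)
    return [(s[i][4],np.round(c[i],1).tolist(),s[i][:4].tolist()) for i in range(1,n) if s[i][4]>=amin]
E
python3 - <<'E'
from h import *
np.set_printoptions(precision=1,suppress=True)
for n in("top","scene"):
    im=cv2.imread(f"pics/{n}0.png")[:,:,::-1].copy()
    for k in("blue","yellow"):
        print(n,k,[b for b in blobs(mask(im,k)) ])
    m=mask(im,"blue"); m[:140]=0;m[:,:150]=0;m[260:]=0; m[:,320:]=0
    m=cv2.morphologyEx(m|(mask(im,"yellow")),cv2.MORPH_CLOSE,np.ones((5,5))) if n=="top" else m
    cs=max(cv2.findContours(m,0,cv2.CHAIN_APPROX_NONE)[0],key=cv2.contourArea)
    r=cv2.boxPoints(cv2.minAreaRect(cs)) if n=="top" else cv2.approxPolyDP(cs,4,True)[:,0]
    print(r.tolist()); print(np.array([onz(n,u,v,15) for u,v in r]))
    if n=="top":
        P=np.array([onz(n,u,v,15) for u,v in r]); print(np.linalg.norm(P-np.roll(P,1,0),axis=1),P.mean(0))
# hand pixels
print("table corners", [onz("top",u,v,0) for u,v in((127,42),(127,270),(512,265))])
E
```

```text
top blue [(np.int32(101), [166.5, 54.4], [161, 49, 12, 12]), (np.int32(1042), [241.0, 192.1], [211, 179, 68, 26])]
top yellow [(np.int32(17), [264.3, 184.6], [262, 182, 5, 6]), (np.int32(89), [268.6, 190.8], [262, 185, 13, 11]), (np.int32(224), [209.2, 239.0], [201, 229, 16, 20]), (np.int32(13), [199.4, 233.3], [198, 231, 4, 5])]
[[210.50889587402344, 182.6327667236328], [277.0796813964844, 178.19471740722656], [278.55755615234375, 200.3628692626953], [211.98678588867188, 204.80091857910156]]
[[585.4 204.2  15. ]
 [594.7 -10.8  15. ]
 [522.8 -13.3  15. ]
 [513.6 200.1  15. ]]
[ 71.9 215.2  71.9 213.6] [554.1  95.   15. ]
scene blue [(np.int32(81), [93.6, 177.7], [88, 173, 13, 10]), (np.int32(166), [274.8, 214.7], [266, 205, 20, 19]), (np.int32(528), [236.4, 230.8], [216, 209, 39, 37]), (np.int32(14), [254.8, 219.4], [254, 216, 4, 7]), (np.int32(65), [258.0, 227.4], [254, 223, 10, 11])]
scene yellow [(np.int32(36), [344.3, 3.8], [337, 2, 16, 5]), (np.int32(17), [264.2, 198.3], [263, 195, 3, 7]), (np.int32(160), [271.4, 203.4], [267, 194, 10, 19]), (np.int32(629), [259.2, 260.4], [248, 244, 25, 32])]
[[254, 209], [235, 220], [238, 234], [228, 232], [231, 223], [216, 234], [238, 244], [249, 236], [249, 218], [240, 219]]
[[587.5  54.3  15. ]
 [586.5 132.3  15. ]
 [533.1 171.7  15. ]
 [559.  184.8  15. ]
 [583.9 150.3  15. ]
 [575.4 214.1  15. ]
 [501.5 201.9  15. ]
 [505.5 156.8  15. ]
 [565.3  97.2  15. ]
 [580.  118.9  15. ]]
table corners [array([1081.9,  488.3,    0. ]), array([313.7, 473.8,   0. ]), array([ 301. , -747.5,    0. ])]
```

```bash
python3 - <<'E'
import cv2,numpy as np
t=cv2.imread("pics/top0.png"); s=cv2.imread("pics/scene0.png")
def crop(im,x,y,w,h,f,name):
    a=cv2.resize(im[y:y+h,x:x+w],None,fx=f,fy=f,interpolation=cv2.INTER_CUBIC)
    for i in range(0,w,10): cv2.line(a,(i*f,0),(i*f,6),(0,0,255),1); cv2.putText(a,str(x+i),(i*f,16),0,.35,(0,0,255),1)
    for i in range(0,h,10): cv2.line(a,(0,i*f),(6,i*f),(0,0,255),1); cv2.putText(a,str(y+i),(8,i*f+4),0,.35,(0,0,255),1)
    cv2.imwrite(name,cv2.convertScaleAbs(a,alpha=1.5))
crop(t,205,170,85,45,9,"pics/d1.png")
crop(s,210,160,90,90,6,"pics/d2.png")
crop(t,125,140,60,50,11,"pics/d3.png")
crop(s,120,180,75,95,6,"pics/d4.png")
crop(t,300,210,70,40,10,"pics/d5.png")
crop(s,325,170,45,55,10,"pics/d6.png")
E
```

```text
(no output)
```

View pics/d1.png

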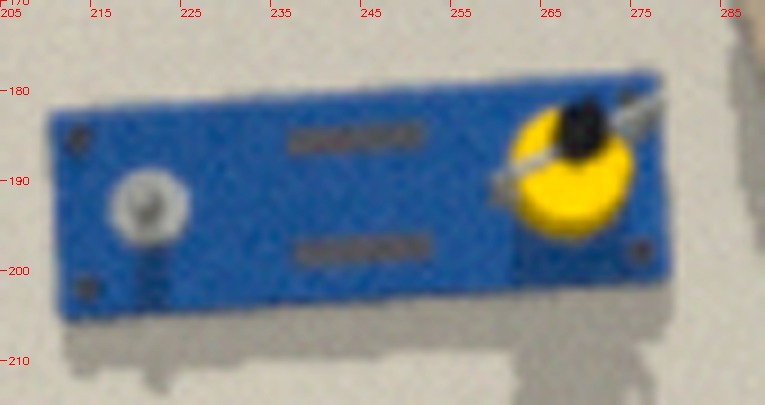

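View pics/d2.png

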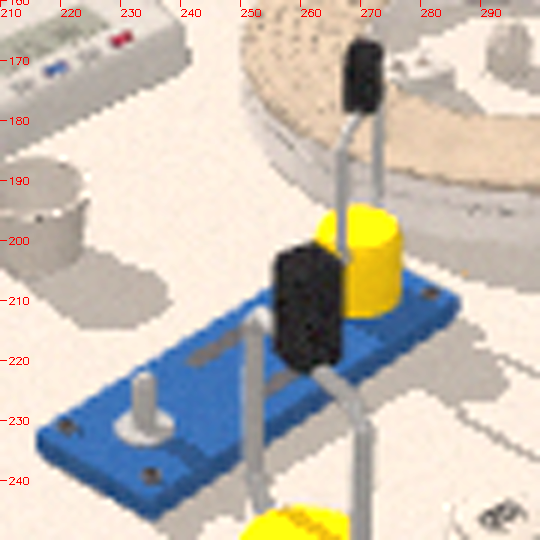

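View pics/d3.png

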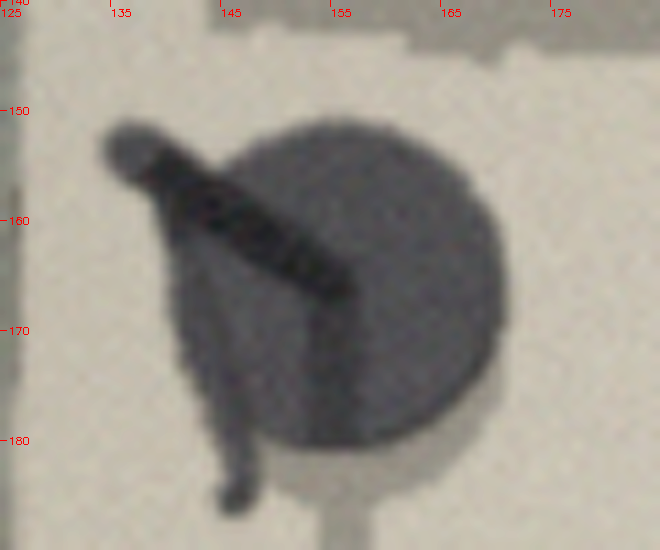

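View pics/d4.png

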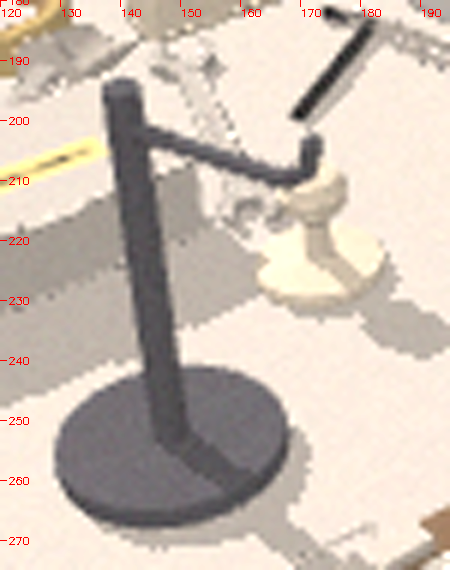

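View pics/d5.png

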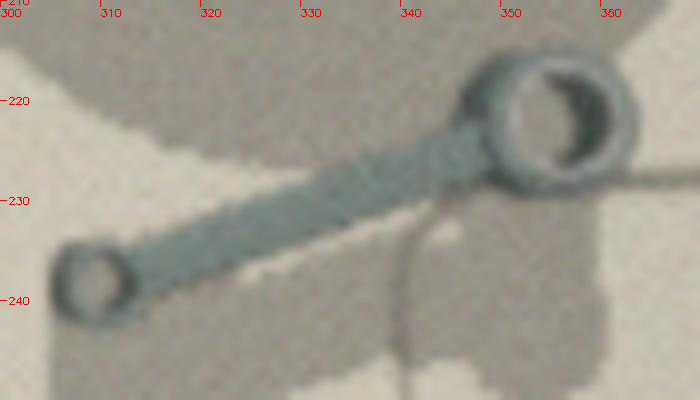

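View pics/d6.png

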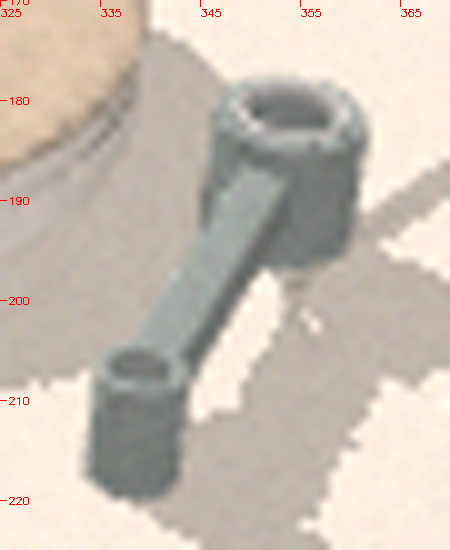

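Candidate caps in the top view:
- The small cap on the fixture at (269,188). This is the one described.
- A larger cap on the table at (206,239), which is a look-alike.

Candidate levers:
- The grey cast lever, with its boss at (355,222) and eye at (309,238). This is the one described.
- The bright wrench at (205,105), which is a look-alike.

There is only one hook stand. Its foot is at (156,166) and its hook tip at (146,185). I'll triangulate the chosen features next.

```bash
python3 - <<'E'
from h import *
np.set_printoptions(precision=1,suppress=True)
o=.45
P={"knob":((269.0,184.2),(270.4,172.3)),"post_top":((136.6,153.6),(140,194)),"tip_top":((146.4,184.8),(171.8,203)),
"wire_tipend":((146.2,182.5),(171,209)),"boss_top":((355.8,222),(353.8,182)),"eye_top":((309.6,238.2),(339,206.3)),
"pin_top":((221.6,192.4),(234.3,223)),"foot":((155.8,166),(149,252.5))}
P={k:(np.array(a)-o,np.array(b)-o) for k,(a,b) in P.items()}
for k,(a,b) in P.items():
    p,e=tri(a,b); print(k,p,"gap",round(e,1))
def Z(k,z,i=0): return onz(("top","scene")[i],*P[k][i],z)
for k,z in dict(knob=138,post_top=190,tip_top=194,boss_top=46,eye_top=38,pin_top=46,foot=8).items(): print(k,z,"top",Z(k,z)[:2],"scene",Z(k,z,1)[:2])
b,e=Z("boss_top",46),Z("eye_top",38); print("lever len",np.linalg.norm((b-e)[:2]),np.degrees(np.arctan2(*(e-b)[:2][::-1])))
# bail ends in top at z=121
l,r=onz("top",259.8-o,190.8-o,120),onz("top",279.2-o,180.8-o,120); print("bail",l,r,np.linalg.norm(l-r),np.degrees(np.arctan2(*(r-l)[:2][::-1])),(l+r)/2)
# plate corners top from d1 labels
c=np.array([onz("top",u-o,v-o,15) for u,v in((210.6,182.6),(278.2,178),(279.4,200.6),(212,205.6))]); print(c,c.mean(0)); print(np.linalg.norm(c-np.roll(c,1,0),axis=1))
print("cap base yellow top ctr", onz("top",268.6-o,187.8-o,55), "spigot expected from plate:")
y=((c[0]-c[1])+(c[3]-c[2]));y/=np.linalg.norm(y); print(np.degrees(np.arctan2(y[1],y[0])),c.mean(0)-75*y,c.mean(0)+75*y)
E
```

```text
knob [559.2  21.9 139.6] gap 2.5
post_top [646.8 386.1 190.2] gap 0.1
tip_top [559.4 357.5 191.9] gap 0.1
wire_tipend [565.8 361.  174.7] gap 6.6
boss_top [ 448.4 -247.9   41.1] gap 1.2
eye_top [ 401.3 -103.2   40.1] gap 2.8
pin_top [551.7 168.2  42. ] gap 1.3
foot [646.9 384.4   9.3] gap 0.4
knob 138 top [560.4  22.6] scene [560.1  19.1]
post_top 190 top [646.8 386.1] scene [647.1 386. ]
tip_top 194 top [559.  356.8] scene [556.8 359.4]
boss_top 46 top [ 448.8 -246.1] scene [ 443.7 -241.1]
eye_top 38 top [ 402.4 -102.6] scene [ 402.  -106.9]
pin_top 46 top [550.7 167.4] scene [548.2 172.2]
foot 8 top [647.  384.6] scene [648.5 383.7]
lever len 150.7939659167866 107.9211544525831
bail [544.1  49.2 120. ] [572.2  -8.2 120. ] 63.88483770356249 -63.949932299965646 [558.2  20.5 120. ]
[[587.  205.3  15. ]
 [596.8 -13.   15. ]
 [523.5 -14.6  15. ]
 [512.6 201.5  15. ]] [554.9  94.8  15. ]
[ 74.5 218.6  73.3 216.3]
cap base yellow top ctr [560.6  20.5  55. ] spigot expected from plate:
92.73003741617711 [558.5  19.9  15. ] [551.4 169.7  15. ]
```

```bash
cat >> h.py <<'E'
def go(pos,yaw=None):
    "scaled numbers from the present pose to TCP pos, tool z at yaw (deg), tool y down"
    s=sense(); R=np.array(s["eef_rot"]); p=np.array(s["eef_pos"])
    sh=R.T@(np.array(pos)-p)/400
    if yaw is None: rv=np.zeros(3)
    else:
        a=np.radians(yaw); z=np.array([np.cos(a),np.sin(a),0]); y=np.array([0,0,-1.]); Rt=np.stack([np.cross(y,z),y,z],1)
        rv=cv2.Rodrigues(R.T@Rt)[0].ravel()/(np.pi/2)
    print("clock",round(s["clock"],2),"pos",np.round(p,1),"yaw",round(float(np.degrees(np.arctan2(R[1,2],R[0,2]))),1),"w",round(s["gripper_width"],1),"F",np.round(s["ft_force"],1))
    print("turn",np.round(rv,3),"shift",np.round(sh,3), "mm",np.round(sh*400,1))
E
python3 - <<'E'
from h import *
go([559.5,21,215],-63.5); go([420,-270,215],-63.5)
E
```

```text
clock 0.1 pos [ 281.6 -557.5  204.9] yaw -63.2 w 94.3 F [0.2 0.1 0.1]
turn [0.001 0.003 0.   ] shift [-1.272 -0.024 -0.978] mm [-508.9   -9.7 -391.1]
clock 0.1 pos [ 281.6 -557.5  204.9] yaw -63.2 w 94.3 F [0.2 0.1 0.1]
turn [0.001 0.003 0.   ] shift [-0.633 -0.025 -0.486] mm [-253.1   -9.9 -194.3]
```

>>> {"op": "apply_moves", "data": {
  "increments": [
    [0,0,0,-0.06,0,-0.045,1],
    [0,0,0,-0.15,-0.01,-0.12,1],
    [0,0,0,-0.25,-0.02,-0.19,1],
    [0,0,0,-0.35,-0.02,-0.27,1],
    [0,0,0,-0.45,-0.02,-0.35,1],
    [0,0,0,-0.55,-0.025,-0.42,1],
    [0,0,0,-0.65,-0.025,-0.5,1],
    [0,0,0,-0.75,-0.025,-0.575,1],
    [0,0,0,-0.83,-0.025,-0.64,1],
    [0,0,0,-0.9,-0.025,-0.69,1],
    [0,0,0,-0.95,-0.025,-0.73,1],
    [0,0,0,-0.95,-0.025,-0.73,1]
  ],
  "force": 20
}}

```text
clock: 1.6
eef_pos: [489.6, -123.9, 215.0]
eef_rot: [[-0.891, -0.001, 0.454], [-0.454, 0.001, -0.891], [0.0, -1.0, -0.002]]
ft_force: [0.3, -1.2, 0.4]
gripper_width: 94.0
```

```bash
python3 - <<'E'
from h import *
go([559.5,21,215],-63.5);go([559.5,21,128],-63.5)
E
```

```text
clock 1.6 pos [ 489.6 -123.9  215. ] yaw -63.0 w 94.0 F [ 0.3 -1.2  0.4]
turn [0.001 0.005 0.   ] shift [-0.32   0.    -0.243] mm [-128.     0.2  -97.4]
clock 1.6 pos [ 489.6 -123.9  215. ] yaw -63.0 w 94.0 F [ 0.3 -1.2  0.4]
turn [0.001 0.005 0.   ] shift [-0.32   0.218 -0.243] mm [-128.    87.1  -97.2]
```

>>> {"op": "apply_moves", "data": {
  "increments": [
    [0,0,0,-0.04,0,-0.03,1],
    [0,0.005,0,-0.11,0,-0.085,1],
    [0,0.005,0,-0.19,0,-0.145,1],
    [0,0.005,0,-0.26,0,-0.2,1],
    [0,0.005,0,-0.3,0,-0.23,1],
    [0,0.005,0,-0.32,0,-0.243,1],
    [0,0.005,0,-0.32,0,-0.243,1]
  ]
}}

```text
clock: 2.48
eef_pos: [559.5, 20.2, 214.9]
eef_rot: [[-0.895, -0.001, 0.446], [-0.446, 0.001, -0.895], [0.001, -1.0, -0.002]]
ft_force: [-0.4, 0.2, -0.6]
gripper_width: 94.2
```

```bash
cat >> h.py <<'E'
def crop(im,x,y,w,h,f,name):
    a=cv2.resize(im[y:y+h,x:x+w,::-1],None,fx=f,fy=f,interpolation=cv2.INTER_CUBIC); a=cv2.convertScaleAbs(a,alpha=1.5)
    for i in range(0,w,10): cv2.line(a,(i*f,0),(i*f,6),(0,0,255),1); cv2.putText(a,str(x+i),(i*f,16),0,.35,(0,0,255),1)
    for i in range(0,h,10): cv2.line(a,(0,i*f),(6,i*f),(0,0,255),1); cv2.putText(a,str(y+i),(8,i*f+4),0,.35,(0,0,255),1)
    cv2.imwrite("pics/"+name,a)
E
python3 - <<'E'
from h import *
go([559.5,21,128],-63.5)
crop(capture("scene"),200,120,130,120,5,"e1.png")
print(proj("scene",sense()["eef_pos"]))
E
```

```text
clock 2.48 pos [559.5  20.2 214.9] yaw -63.5 w 94.2 F [-0.4  0.2 -0.6]
turn [0.001 0.    0.   ] shift [-0.001  0.217 -0.001] mm [-0.4 86.9 -0.5]
(np.float64(270.6586566008609), np.float64(147.5578470197111))
```

View pics/e1.png

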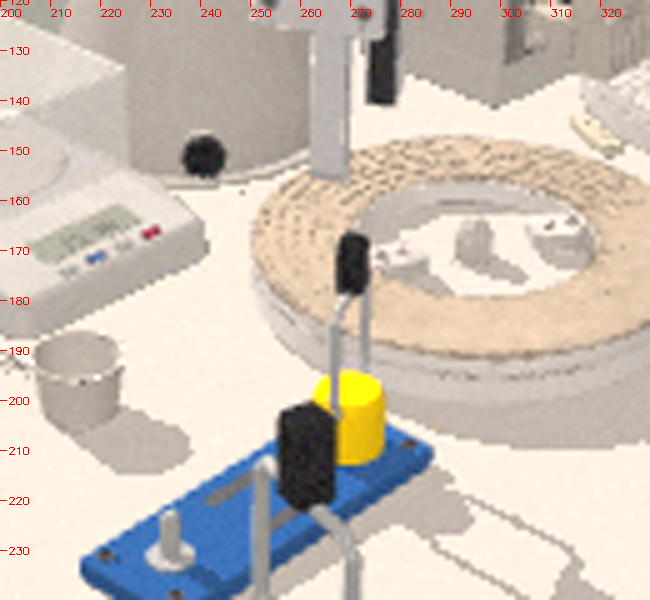

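The fingertips, at (266,155) and (276,140), straddle the knob at (270,172). I'll go down and grip.

>>> {"op": "apply_moves", "data": {
  "increments": [
    [0,0,0,0,0.04,0,0.8],
    [0,0,0,0,0.09,0,0.6],
    [0,0,0,0,0.14,0,0.5],
    [0,0,0,0,0.18,0,0.5],
    [0,0,0,0,0.205,0,0.5],
    [0,0,0,0,0.217,0,0.5],
    [0,0,0,0,0.217,0,0.5],
    [0,0,0,0,0.217,0,0.3],
    [0,0,0,0,0.217,0,0],
    [0,0,0,0,0.217,0,0],
    [0,0,0,0,0.217,0,0],
    [0,0,0,0,0.217,0,0]
  ],
  "force": 20
}}

```text
clock: 4.03
eef_pos: [559.3, 19.9, 128.2]
eef_rot: [[-0.895, -0.001, 0.446], [-0.446, 0.001, -0.895], [0.001, -1.0, -0.002]]
ft_force: [0.0, -0.3, 0.7]
gripper_width: 15.8
```

```bash
python3 - <<'E'
from h import *
go([559.5,21,228],-63.5)
crop(capture("scene"),210,130,110,110,5,"e2.png")
E
```

```text
clock 4.03 pos [559.3  19.9 128.2] yaw -63.5 w 15.8 F [ 0.  -0.3  0.7]
turn [ 0.001 -0.     0.   ] shift [-0.002 -0.249 -0.003] mm [ -0.6 -99.8  -1.1]
```

View pics/e2.png

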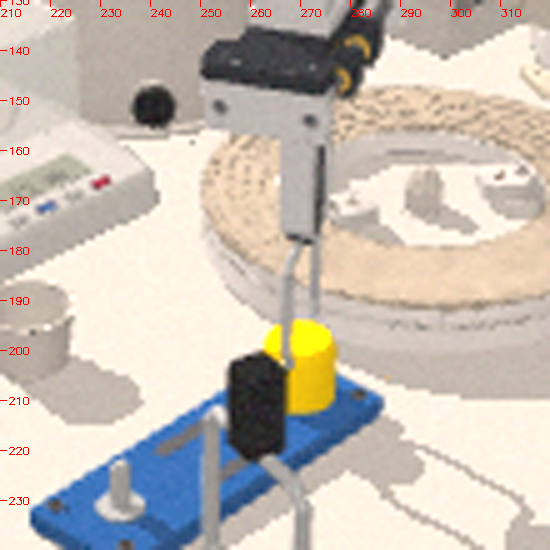

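Gripped, with the opening at 15.8 mm, which matches the knob. I'll lift now.

>>> {"op": "apply_moves", "data": {
  "increments": [
    [0,0,0,0,-0.02,0,0],
    [0,0,0,0,-0.05,0,0],
    [0,0,0,0,-0.09,0,0],
    [0,0,0,0,-0.14,0,0],
    [0,0,0,0,-0.19,0,0],
    [0,0,0,0,-0.23,0,0],
    [0,0,0,0,-0.245,0,0],
    [0,0,0,0,-0.245,0,0]
  ]
}}

```text
clock: 5.08
eef_pos: [559.4, 19.7, 226.3]
eef_rot: [[-0.895, -0.001, 0.446], [-0.446, 0.001, -0.895], [0.0, -1.0, -0.001]]
ft_force: [0.1, -0.2, -1.0]
gripper_width: 15.8
```

```bash
python3 - <<'E'
from h import *
go([501,339,226],-72.5)
for n in("scene","top"):
    im=capture(n); cv2.imwrite(f"pics/f_{n}.png",im[:,:,::-1])
    if n=="scene": crop(im,210,100,110,110,5,"f1.png")
E
```

```text
clock 5.08 pos [559.4  19.7 226.3] yaw -63.5 w 15.8 F [ 0.1 -0.2 -1. ]
turn [0.001 0.1   0.   ] shift [-0.225  0.002 -0.78 ] mm [ -90.     0.7 -311.8]
```

View pics/f1.png

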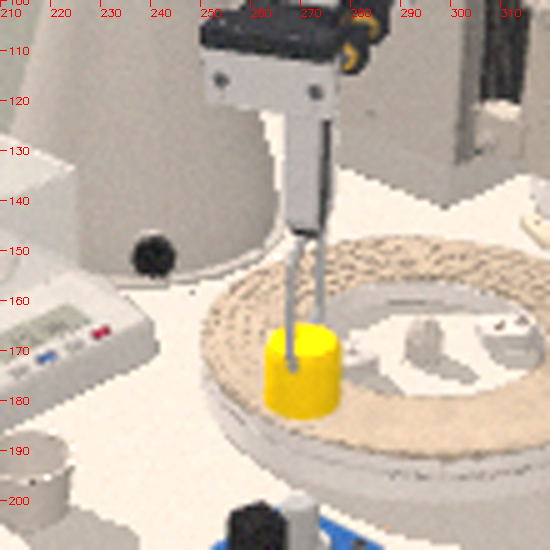

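The cap hangs free at (270,172) and the spigot is uncovered below it. I'll carry it to a point in front of the hook.

>>> {"op": "apply_moves", "data": {
  "increments": [
    [0,0,0,-0.01,0,-0.03,0],
    [0,0.01,0,-0.025,0,-0.09,0],
    [0,0.03,0,-0.05,0,-0.18,0],
    [0,0.04,0,-0.08,0,-0.27,0],
    [0,0.05,0,-0.105,0,-0.36,0],
    [0,0.06,0,-0.13,0,-0.45,0],
    [0,0.07,0,-0.155,0,-0.54,0],
    [0,0.08,0,-0.18,0,-0.63,0],
    [0,0.09,0,-0.2,0,-0.7,0],
    [0,0.1,0,-0.217,0,-0.75,0],
    [0,0.1,0,-0.225,0,-0.78,0],
    [0,0.1,0,-0.225,0,-0.78,0]
  ]
}}

```text
clock: 6.68
eef_pos: [499.9, 339.8, 225.8]
eef_rot: [[-0.953, -0.003, 0.302], [-0.302, 0.001, -0.953], [0.002, -1.0, -0.002]]
ft_force: [0.7, -0.2, -0.5]
gripper_width: 15.9
```

```bash
python3 - <<'E'
from h import *
go([604,371.5,226],-72.5)
crop(capture("scene"),90,120,150,150,4,"g1.png"); crop(capture("top"),110,130,100,80,7,"g2.png")
E
```

```text
clock 6.67 pos [499.9 339.8 225.8] yaw -72.4 w 15.9 F [ 0.7 -0.2 -0.5]
turn [0.001 0.001 0.001] shift [-0.272 -0.001  0.003] mm [-108.8   -0.5    1.2]
```

View pics/g1.png

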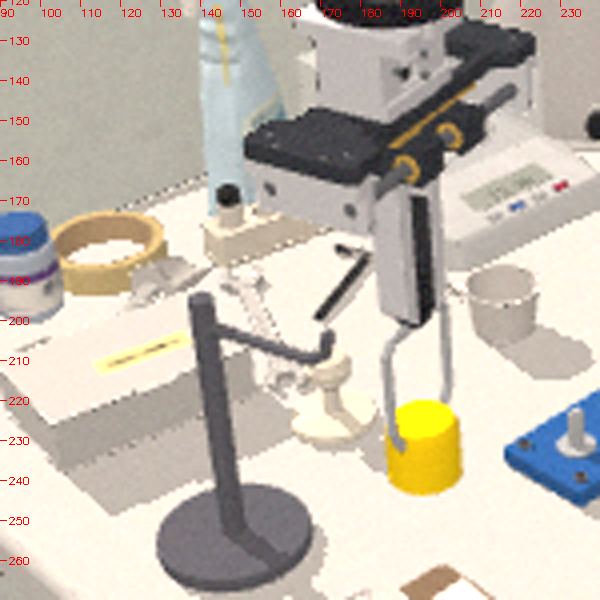

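View pics/g2.png

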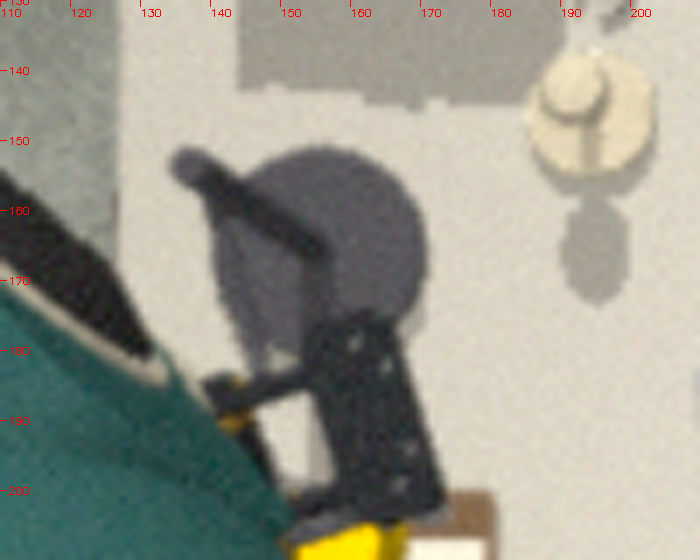

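The bail is in front of the tip at (171,203) and its plane is square to the wire. By the numbers the bar's underside is at about 216 mm and the tip top at 196 mm. I'll move in along the wire.

>>> {"op": "apply_moves", "data": {
  "increments": [
    [0,0,0,-0.02,0,0,0],
    [0,0,0,-0.05,0,0,0],
    [0,0,0,-0.09,0,0,0],
    [0,0,0,-0.13,0,0,0],
    [0,0,0,-0.17,0,0,0],
    [0,0,0,-0.21,0,0,0],
    [0,0,0,-0.24,0,0,0],
    [0,0,0,-0.26,0,0.003,0],
    [0,0,0,-0.27,0,0.003,0],
    [0,0,0,-0.27,0,0.003,0]
  ]
}}

```text
clock: 8.02
eef_pos: [604.1, 369.7, 225.7]
eef_rot: [[-0.954, -0.002, 0.3], [-0.3, 0.001, -0.954], [0.002, -1.0, -0.001]]
ft_force: [-0.3, 0.8, -0.4]
gripper_width: 16.1
```

```bash
python3 - <<'E'
from h import *
go([604,371.5,184],-72.5)
crop(capture("scene"),90,120,130,150,4,"h1.png")
E
```

```text
clock 8.03 pos [604.1 369.7 225.7] yaw -72.5 w 16.1 F [-0.3  0.8 -0.4]
turn [ 0.001 -0.001  0.001] shift [-0.001  0.104 -0.004] mm [-0.5 41.7 -1.7]
```

View pics/h1.png

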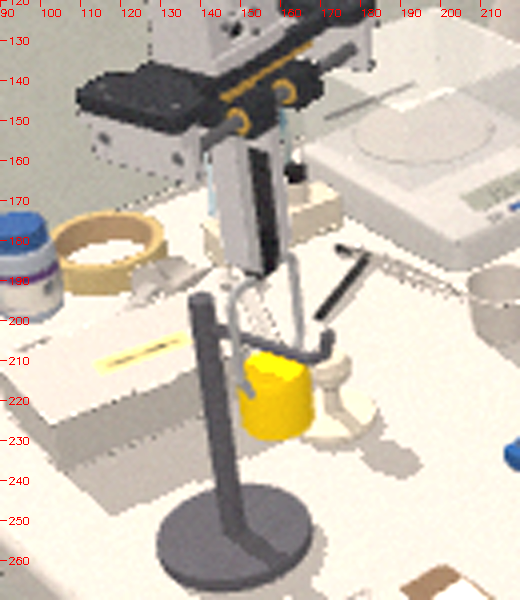

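The wire runs through the bail's window. I'll lower the cap gently.

>>> {"op": "apply_moves", "data": {
  "increments": [
    [0,0,0,0,0.015,-0.002,0],
    [0,0,0,0,0.04,-0.004,0],
    [0,0,0,0,0.06,-0.004,0],
    [0,0,0,0,0.08,-0.004,0],
    [0,0,0,0,0.09,-0.004,0],
    [0,0,0,0,0.095,-0.004,0],
    [0,0,0,0,0.1,-0.004,0],
    [0,0,0,0,0.1,-0.004,0]
  ]
}}

```text
clock: 9.07
eef_pos: [603.4, 371.3, 185.8]
eef_rot: [[-0.954, -0.002, 0.3], [-0.3, 0.001, -0.954], [0.002, -1.0, -0.001]]
ft_force: [-0.6, 0.5, -1.6]
gripper_width: 15.9
```

```bash
python3 - <<'E'
from h import *
go([604,371.5,184],-72.5)
crop(capture("scene"),90,130,130,140,4,"h2.png")
E
```

```text
clock 9.07 pos [603.4 371.3 185.8] yaw -72.5 w 15.9 F [-0.6  0.5 -1.6]
turn [ 0.001 -0.     0.001] shift [-0.002  0.004 -0.   ] mm [-0.7  1.8 -0.1]
```

View pics/h2.png

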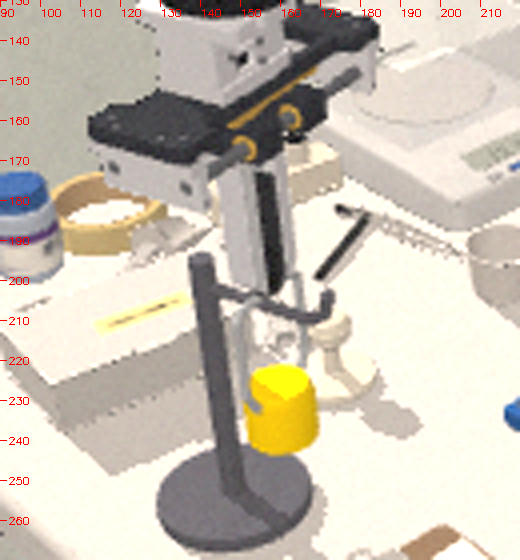

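>>> {"op": "apply_moves", "data": {
  "increments": [
    [0,0,0,0,0.003,0,0],
    [0,0,0,0,0.005,0,0],
    [0,0,0,0,0.007,0,0],
    [0,0,0,0,0.007,0,0]
  ]
}}

```text
clock: 9.62
eef_pos: [603.5, 371.4, 183.6]
eef_rot: [[-0.954, -0.002, 0.3], [-0.3, 0.001, -0.954], [0.001, -1.0, -0.001]]
ft_force: [-1.2, -1.4, 4.8]
gripper_width: 15.7
```

Contact: +4.8 N with the bar on the wire. I'll release and rise.

>>> {"op": "apply_moves", "data": {
  "increments": [
    [0,0,0,0,0,0,0.25],
    [0,0,0,0,0,0,0.4],
    [0,0,0,0,0,0,0.5],
    [0,0,0,0,-0.02,0,0.5],
    [0,0,0,0,-0.06,0,0.5],
    [0,0,0,0,-0.12,0,0.5],
    [0,0,0,0,-0.18,0,0.6],
    [0,0,0,0,-0.22,0,0.8],
    [0,0,0,0,-0.23,0,1]
  ]
}}

```text
clock: 10.75
eef_pos: [603.9, 371.5, 277.0]
eef_rot: [[-0.954, -0.0, 0.3], [-0.3, 0.002, -0.954], [-0.0, -1.0, -0.002]]
ft_force: [-0.1, -0.5, -0.6]
gripper_width: 73.2
```

```bash
python3 - <<'E'
from h import *
im=capture("scene"); crop(im,90,110,130,150,4,"i1.png")
t=capture("top"); crop(t,300,205,70,45,10,"i2.png"); crop(t,205,170,85,45,9,"i3.png"); crop(im,325,170,45,55,10,"i4.png")
crop(im,210,180,80,70,8,"i5.png")
cv2.imwrite("pics/top_i.png",t[:,:,::-1]);cv2.imwrite("pics/scene_i.png",im[:,:,::-1])
go([432.5,-198,230],18)
E
```

```text
clock 10.85 pos [603.7 371.3 275.6] yaw -72.5 w 81.1 F [ 0.2  0.6 -1.1]
turn [ 1.000e-03 -1.006e+00 -0.000e+00] shift [0.835 0.113 1.229] mm [334.   45.3 491.8]
```

View pics/i1.png

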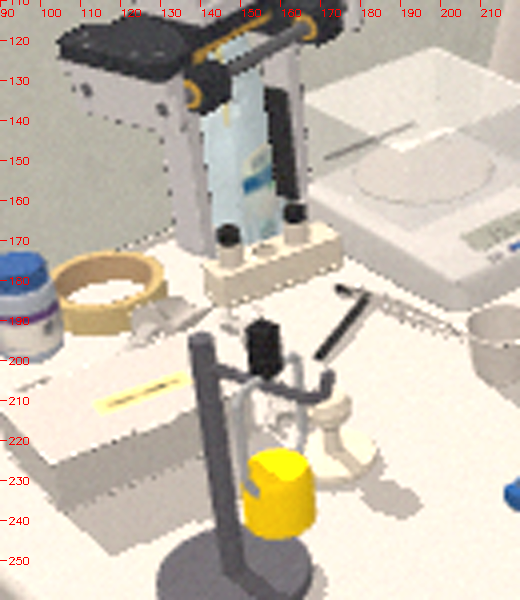

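View pics/i3.png

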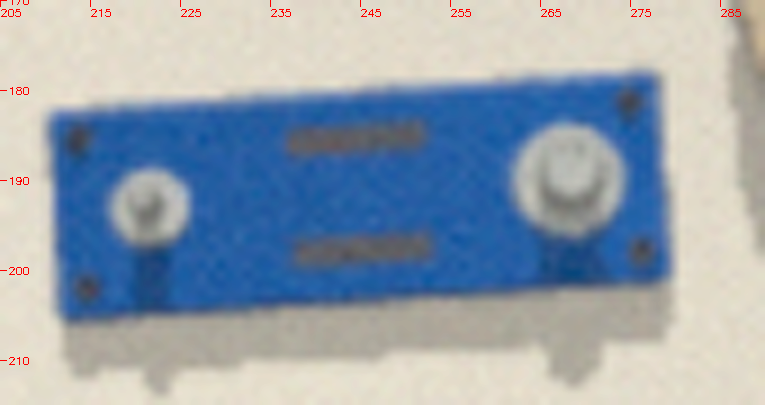

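View pics/i5.png

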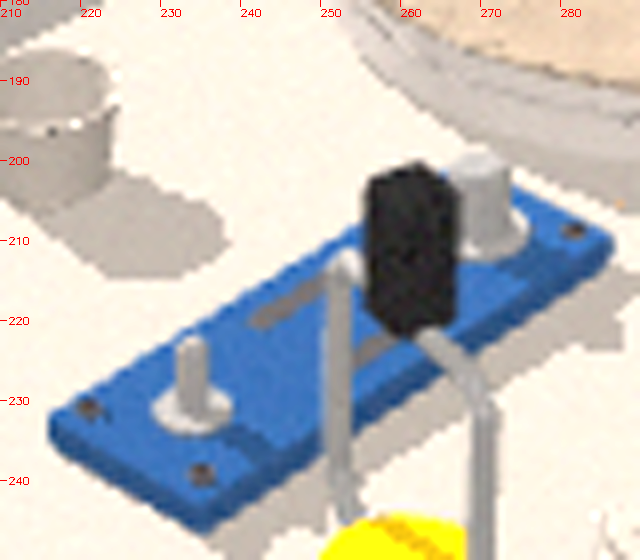

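View pics/i2.png

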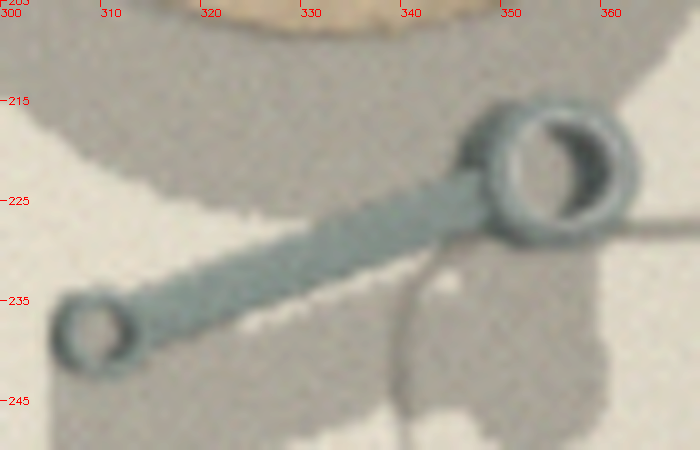

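The cap hangs on the wire with its knob at (156,197), and the spigot is uncovered. Next is the lever.

>>> {"op": "apply_moves", "data": {
  "increments": [
    [0,-0.03,0,0.02,0,0.03,1],
    [0,-0.1,0,0.06,0,0.09,1],
    [0,-0.2,0,0.12,0,0.18,1],
    [0,-0.3,0,0.18,0,0.27,1],
    [0,-0.4,0,0.25,0.01,0.37,1],
    [0,-0.5,0,0.32,0.02,0.47,1],
    [0,-0.6,0,0.39,0.03,0.57,1],
    [0,-0.7,0,0.46,0.04,0.67,1],
    [0,-0.8,0,0.53,0.05,0.77,1],
    [0,-0.9,0,0.59,0.06,0.87,1],
    [0,-0.97,0,0.65,0.07,0.95,1],
    [0,-1.0,0,0.68,0.08,1.0,1]
  ]
}}

```text
clock: 12.35
eef_pos: [462.9, -93.8, 242.6]
eef_rot: [[0.3, -0.003, 0.954], [-0.954, 0.001, 0.301], [-0.002, -1.0, -0.002]]
ft_force: [-0.7, 0.2, 0.2]
gripper_width: 94.0
```

```bash
python3 - <<'E'
from h import *
go([432.5,-198,130],18)
print(np.round(sense()["joint_pos"],2))
np.set_printoptions(precision=1,suppress=True)
o=.45
for k,a,b,z in(("spig",(268.3,188.2),(269.5,200.5),46),("pin",(221.1,192.2),(232.7,222.3),46),("boss",(356,222.2),(353.8,182),46),("eye",(309.6,238.2),(339,206.3),38)):
    a=np.array(a)-o;b=np.array(b)-o; print(k,*tri(a,b),onz("top",*a,z)[:2],onz("scene",*b,z)[:2])
E
```

```text
clock 12.35 pos [462.9 -93.8 242.6] yaw 17.5 w 94.0 F [-0.7  0.2  0.2]
turn [ 0.001 -0.006 -0.001] shift [ 0.226  0.281 -0.15 ] mm [ 90.5 112.6 -60. ]
[ 0.65  0.14 -0.55  1.92  0.08  1.11  0.37]
spig [560.2  20.6  43.7] 1.498075760140018 [560.5  21.1] [557.2  22.8]
pin [553.2 170.5  44.5] 4.421138758989411 [551.4 168.9] [553.6 173.1]
boss [ 448.1 -248.2   41.2] 0.39844987783666763 [ 448.2 -246.7] [ 443.7 -241.1]
eye [ 401.3 -103.2   40.1] 2.8233467440791356 [ 402.4 -102.6] [ 402.  -106.9]
```

```bash
python3 - <<'E'
from h import *
for p in((340,232),(340,245),(345,228),(361,227),(352,257)): print(p,np.round(onz("top",*p,0)[:2]))
for s in(1,-1):
  for d in(25,37.5,47,60): 
    p=[432.3+s*d*.953,-198.4+s*d*.304,8]; print(s*d,np.round(p),np.round(proj("top",p),1),np.round(proj("scene",p),1))
t=cv2.imread("pics/top_i.png")[:,:,::-1]; crop(t,320,205,90,65,8,"j2.png")
im=cv2.imread("pics/scene0.png")[:,:,::-1]; crop(im,320,140,130,80,6,"j1.png")
E
```

```text
(340, 232) [ 418. -208.]
(340, 245) [ 376. -206.]
(345, 228) [ 430. -225.]
(361, 227) [ 432. -276.]
(352, 257) [ 338. -242.]
25 [ 456. -191.    8.] [334.5 220. ] [339.3 196.4]
37.5 [ 468. -187.    8.] [333.2 216.3] [335.5 195.4]
47 [ 477. -184.    8.] [332.1 213.5] [332.6 194.7]
60 [ 489. -180.    8.] [330.7 209.7] [328.6 193.6]
-25 [ 408. -206.    8.] [340.1 234.9] [354.9 200.5]
-37.5 [ 397. -210.    8.] [341.5 238.7] [358.9 201.5]
-47 [ 388. -213.    8.] [342.5 241.5] [361.9 202.3]
-60 [ 375. -217.    8.] [344.  245.4] [366.1 203.4]
```

View pics/j1.png

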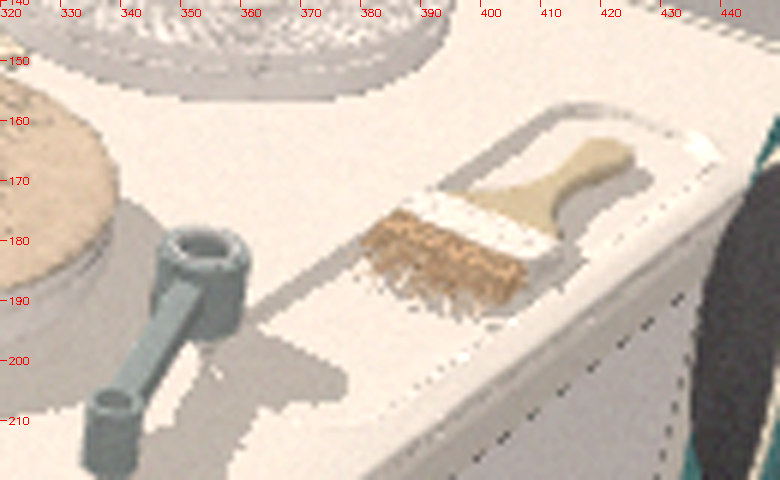

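View pics/j2.png

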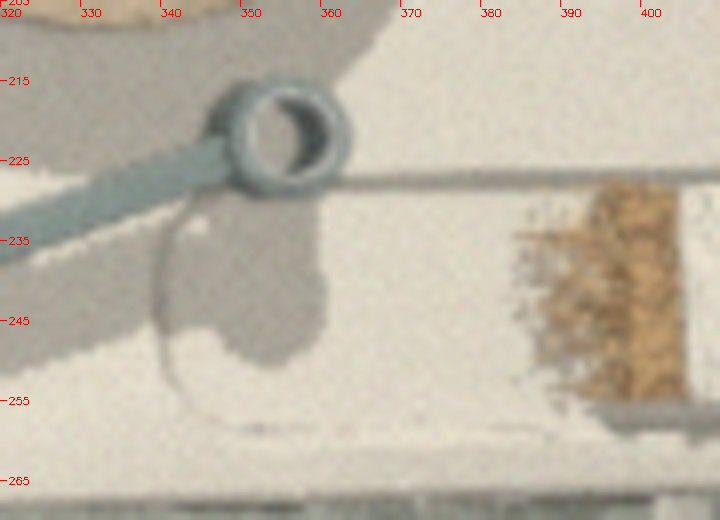

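The line beside the lever, at about (340,238) in the top view, is the edge of the brush's recess. I'll use a part-open gripper and stay about 8 mm above the table.

>>> {"op": "apply_moves", "data": {
  "increments": [
    [0,0,0,0.02,0.03,-0.015,0.8],
    [0,0,0,0.08,0.1,-0.05,0.65],
    [0,0,0,0.15,0.18,-0.1,0.6],
    [0,0,0,0.2,0.24,-0.13,0.6],
    [0,0,0,0.222,0.275,-0.147,0.6],
    [0,0,0,0.227,0.28,-0.15,0.6],
    [0,0,0,0.227,0.28,-0.15,0.6]
  ]
}}

```text
clock: 13.22
eef_pos: [433.2, -197.6, 131.0]
eef_rot: [[0.301, -0.002, 0.954], [-0.954, 0.001, 0.301], [-0.001, -1.0, -0.002]]
ft_force: [1.0, 0.1, -0.1]
gripper_width: 56.4
```

```bash
python3 - <<'E'
from h import *
go([432.3,-198.4,8],17.7)
crop(capture("scene"),310,120,80,100,6,"k1.png"); crop(capture("top"),295,190,85,65,8,"k2.png")
E
```

```text
clock 13.22 pos [ 433.2 -197.6  131. ] yaw 17.5 w 56.4 F [ 1.   0.1 -0.1]
turn [ 0.001 -0.002 -0.001] shift [ 0.002  0.308 -0.002] mm [  0.7 123.   -0.9]
```

View pics/k1.png

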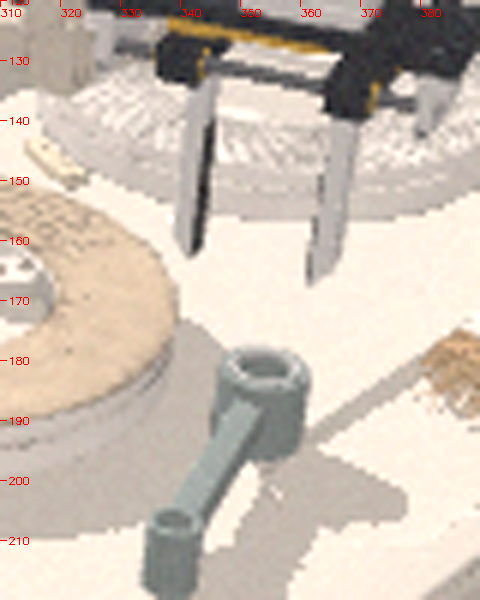

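View pics/k2.png

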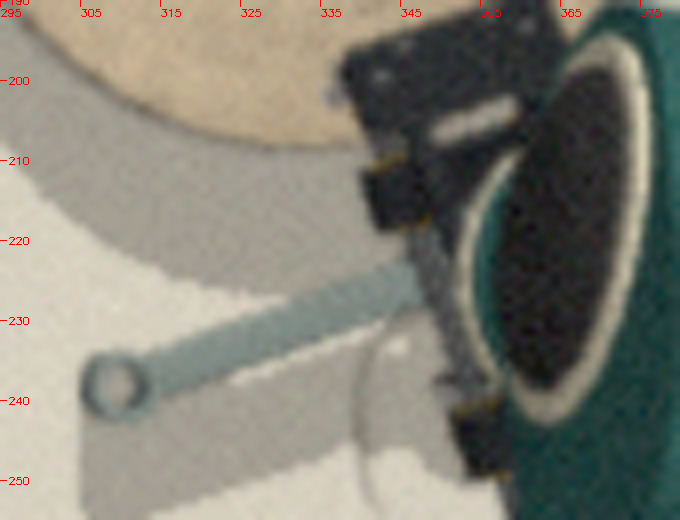

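The fingers straddle the arm and the gripper body will clear the ring. I'll descend.

>>> {"op": "apply_moves", "data": {
  "increments": [
    [0,0,0,0,0.03,0,0.6],
    [0,0,0,0.001,0.09,-0.001,0.6],
    [0,0,0,0.002,0.16,-0.002,0.6],
    [0,0,0,0.002,0.22,-0.002,0.6],
    [0,0,0,0.002,0.26,-0.002,0.6],
    [0,0,0,0.002,0.285,-0.002,0.6],
    [0,0,0,0.002,0.3,-0.002,0.6],
    [0,0,0,0.002,0.305,-0.002,0.6],
    [0,0,0,0.002,0.305,-0.002,0.6]
  ]
}}

```text
clock: 14.45
eef_pos: [432.9, -198.8, 9.6]
eef_rot: [[0.301, -0.001, 0.954], [-0.954, 0.0, 0.301], [-0.001, -1.0, -0.001]]
ft_force: [-1.2, -0.2, -0.9]
gripper_width: 56.5
```

```bash
python3 - <<'E'
from h import *
go([432.3,-198.4,8],17.7)
crop(capture("scene"),310,140,80,90,6,"k3.png")
E
```

```text
clock 14.45 pos [ 432.9 -198.8    9.6] yaw 17.5 w 56.5 F [-1.2 -0.2 -0.9]
turn [ 0.001 -0.002 -0.   ] shift [-0.001  0.004 -0.001] mm [-0.5  1.6 -0.4]
```

View pics/k3.png

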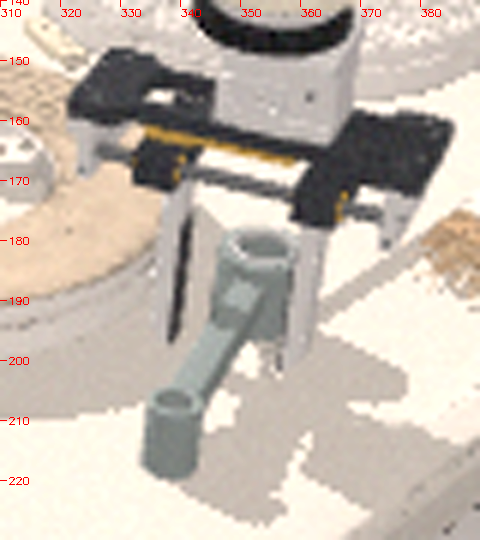

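>>> {"op": "apply_moves", "data": {
  "increments": [
    [0,0,0,0,0.003,0,0.4],
    [0,0,0,0,0.003,0,0.2],
    [0,0,0,0,0.003,0,0.1],
    [0,0,0,0,0.003,0,0],
    [0,0,0,0,0.003,0,0],
    [0,0,0,0,0.003,0,0]
  ],
  "force": 45
}}

```text
clock: 15.25
eef_pos: [432.9, -198.8, 8.5]
eef_rot: [[0.301, -0.001, 0.953], [-0.953, 0.0, 0.301], [-0.0, -1.0, -0.001]]
ft_force: [-0.1, 0.0, 1.4]
gripper_width: 17.8
```

>>> {"op": "apply_moves", "data": {
  "increments": [
    [0,0,0,0,-0.01,0,0],
    [0,0,0,0,-0.025,0,0],
    [0,0,0,0,-0.05,0,0],
    [0,0,0,0,-0.075,0,0],
    [0,0,0,0,-0.09,0,0],
    [0,0,0,0,-0.1,0,0],
    [0,0,0,0,-0.1,0,0]
  ],
  "force": 55
}}

```text
clock: 16.12
eef_pos: [433.0, -198.9, 48.7]
eef_rot: [[0.301, -0.001, 0.954], [-0.954, -0.0, 0.301], [-0.0, -1.0, -0.001]]
ft_force: [-0.4, -0.0, -3.8]
gripper_width: 17.5
```

```bash
python3 - <<'E'
from h import *
s=sense();print(np.round(s["ft_force"],2),np.round(s["moment"],3))
go([500,-60,150],2.8)
crop(capture("scene"),310,130,80,90,6,"l1.png");
E
```

```text
[-0.41 -0.02 -3.78] [-0.033 -0.084  0.023]
clock 16.12 pos [ 433.  -198.9   48.7] yaw 17.5 w 17.5 F [-0.4 -0.  -3.8]
turn [ 0.     0.164 -0.   ] shift [-0.281 -0.253  0.264] mm [-112.2 -101.4  105.7]
```

View pics/l1.png

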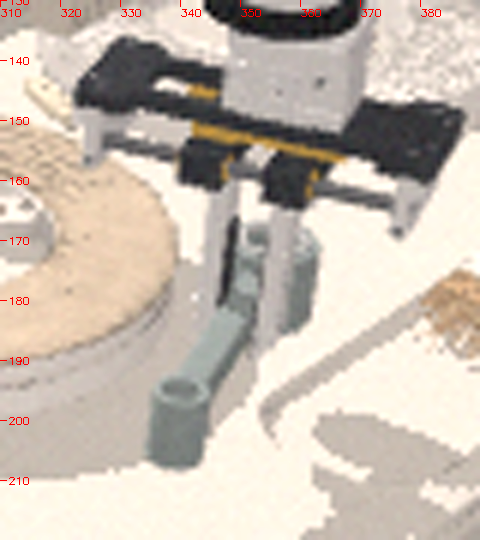

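The lever is lifted level: the load is about 3.9 N and the moment is small. I'll rise further and carry it above the fixture.

```bash
python3 - <<'E'
from h import *
go([557.1,69.8,130],2.8)
E
```

```text
clock 16.18 pos [ 432.9 -198.8   48.5] yaw 17.5 w 17.3 F [-0.6 -0.2 -3.8]
turn [ 0.001  0.164 -0.   ] shift [-0.547 -0.204  0.498] mm [-218.7  -81.6  199.3]
```

>>> {"op": "apply_moves", "data": {
  "increments": [
    [0,0,0,0,-0.05,0,0],
    [0,0,0,0,-0.12,0,0],
    [0,0,0,-0.02,-0.18,0.02,0],
    [0,0.02,0,-0.07,-0.22,0.06,0],
    [0,0.04,0,-0.14,-0.24,0.13,0],
    [0,0.06,0,-0.22,-0.24,0.2,0],
    [0,0.09,0,-0.3,-0.24,0.27,0],
    [0,0.12,0,-0.38,-0.24,0.35,0],
    [0,0.14,0,-0.45,-0.23,0.41,0],
    [0,0.155,0,-0.5,-0.22,0.455,0],
    [0,0.164,0,-0.535,-0.205,0.487,0],
    [0,0.164,0,-0.547,-0.204,0.498,0]
  ]
}}

```text
clock: 17.68
eef_pos: [556.6, 70.9, 129.1]
eef_rot: [[0.05, -0.003, 0.999], [-0.999, 0.0, 0.05], [-0.001, -1.0, -0.002]]
ft_force: [0.8, -0.8, -3.2]
gripper_width: 17.8
```

>>> {"op": "apply_moves", "data": {
  "increments": [
    [0,0,0,0,0,0,0],
    [0,0,0,0,0,0,0]
  ]
}}

```text
clock: 17.92
eef_pos: [556.4, 70.0, 129.2]
eef_rot: [[0.049, -0.003, 0.999], [-0.999, 0.0, 0.049], [-0.0, -1.0, -0.003]]
ft_force: [0.6, -0.3, -4.2]
gripper_width: 17.4
```

```bash
python3 - <<'E'
from h import *
s=sense();print(np.round(s["ft_force"],2),np.round(s["moment"],3))
go([557.1,69.8,84.5],2.8)
im=capture("scene"); crop(im,200,130,100,110,5,"m1.png"); t=capture("top"); crop(t,200,160,90,60,8,"m2.png")
cv2.imwrite("pics/m_s.png",im[:,:,::-1]);cv2.imwrite("pics/m_t.png",t[:,:,::-1])
E
```

```text
[ 0.55 -0.28 -4.2 ] [-0.014 -0.057 -0.001]
clock 17.93 pos [556.4  70.  129.2] yaw 2.8 w 17.4 F [ 0.6 -0.3 -4.2]
turn [ 0.002  0.    -0.   ] shift [0.001 0.112 0.002] mm [ 0.2 44.7  0.8]
```

View pics/m1.png

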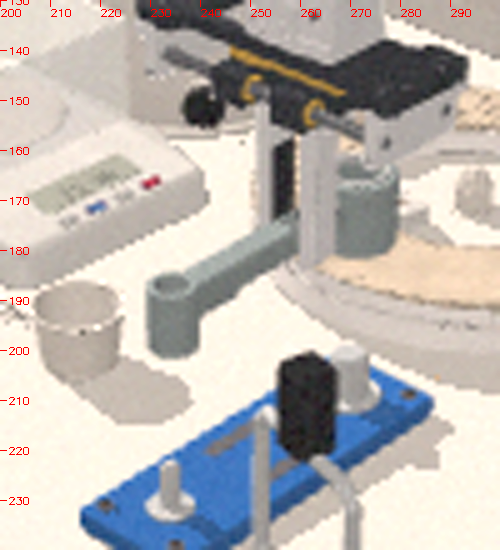

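View pics/m2.png

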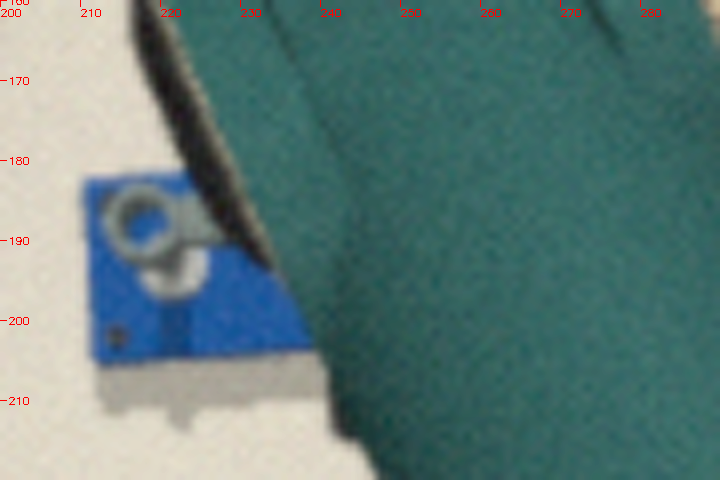

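The lever is level and lies along the fixture. I'll come down to the holding height.

>>> {"op": "apply_moves", "data": {
  "increments": [
    [0,0,0,0,0.01,0,0],
    [0,0,0,0,0.03,0.001,0],
    [0,0,0,0,0.055,0.001,0],
    [0,0,0,0,0.08,0.001,0],
    [0,0,0,0,0.1,0.001,0],
    [0,0,0,0,0.108,0.001,0],
    [0,0,0,0,0.112,0.001,0],
    [0,0,0,0,0.112,0.001,0],
    [0,0,0,0,0.112,0.001,0]
  ]
}}

```text
clock: 19.15
eef_pos: [557.0, 70.1, 84.8]
eef_rot: [[0.049, -0.002, 0.999], [-0.999, 0.0, 0.049], [-0.0, -1.0, -0.002]]
ft_force: [-0.2, 0.0, -4.5]
gripper_width: 17.4
```

```bash
python3 - <<'E'
from h import *
s=sense();print(np.round(s["ft_force"],2),np.round(s["moment"],3))
go([557.1,69.8,84.5],2.8)
im=capture("scene"); crop(im,210,150,80,90,6,"n1.png"); t=capture("top"); crop(t,200,170,50,40,14,"n2.png")
cv2.imwrite("pics/n_s.png",im[:,:,::-1]);cv2.imwrite("pics/n_t.png",t[:,:,::-1])
np.set_printoptions(precision=1,suppress=True)
for n,p in dict(boss_top=(559.5,20.5,122),boss_bot=(559.5,20.5,76),eye_top=(552.2,170.3,114),eye_bot=(552.2,170.3,76)).items(): print(n,np.array(proj("top",p))+.45,np.array(proj("scene",p))+.45)
E
```

```text
[-0.23  0.   -4.52] [-0.025 -0.022 -0.008]
clock 19.15 pos [557.   70.1  84.8] yaw 2.8 w 17.4 F [-0.2  0.  -4.5]
turn [ 0.001  0.    -0.   ] shift [0.001 0.001 0.   ] mm [0.3 0.3 0.1]
boss_top [269.5 185.2] [270.1 177.4]
boss_bot [268.9 187.3] [269.7 191.2]
eye_top [218.4 189.3] [233.4 201.2]
eye_bot [219.7 190.8] [233.6 213. ]
```

View pics/n1.png

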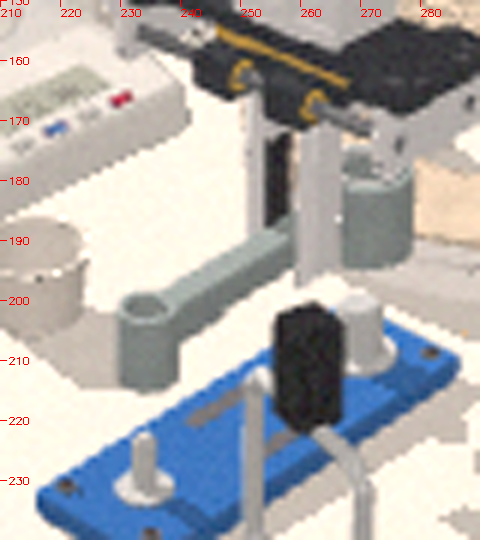

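View pics/n2.png

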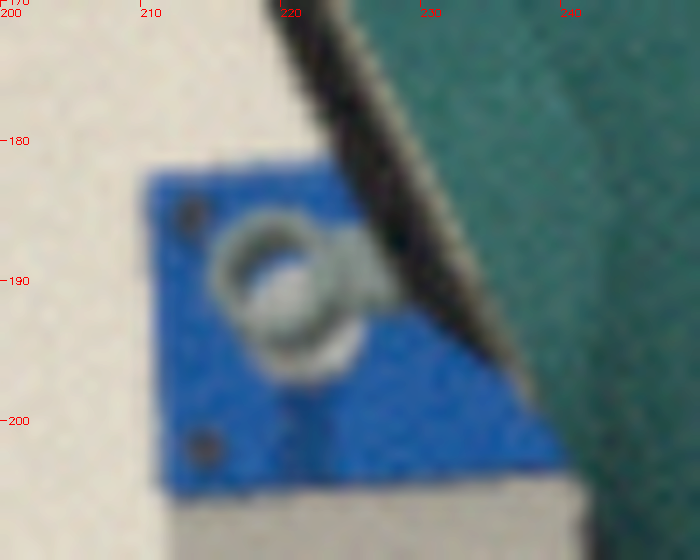

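```bash
python3 - <<'E'
from h import *
np.set_printoptions(precision=1,suppress=True)
t=cv2.imread("pics/n_t.png"); h=cv2.cvtColor(t,cv2.COLOR_BGR2HSV)
a=np.array((219.2,189.4))-.45; b=np.array((233.8,200.8))-.45
print(tri(a,b),onz("top",*a,114),onz("scene",*b,114))
# eye lower rim in scene: bottom of cylinder silhouette
P=np.array((552.2,170.3,76)); d=np.array([-214.8,874.8,0])-P*[1,1,0]; d/=np.linalg.norm(d)
for z in(72,76,80): print(z,"lowest rim pt",np.array(proj("scene",P*[1,1,0]+[0,0,z]+14*d))+.45)
Q=np.array((559.5,20.5,0)); d2=np.array([-214.8,874.8,0])-Q; d2/=np.linalg.norm(d2); r=np.array([d2[1],-d2[0],0])
for z in(72,76,80): print(z,"boss lowest",np.array(proj("scene",Q+[0,0,z]+24*d2))+.45)
print("boss sides",[np.array(proj("scene",Q+[0,0,99]+s*24*r))+.45 for s in(1,-1)])
im=cv2.imread("pics/n_s.png")[:,:,::-1]; crop(im,220,165,65,60,12,"n3.png")
E
```

```text
(array([552.1, 168.2, 114.2]), np.float64(0.9015008976966118)) [551.8 167.9 114. ] [552.7 168.3 114. ]
72 lowest rim pt [233.7 217.2]
76 lowest rim pt [233.7 216. ]
80 lowest rim pt [233.7 214.8]
72 boss lowest [269.5 196.8]
76 boss lowest [269.6 195.6]
80 boss lowest [269.6 194.5]
boss sides [array([261.5, 184.2]), array([278.3, 184.6])]
```

View pics/n3.png

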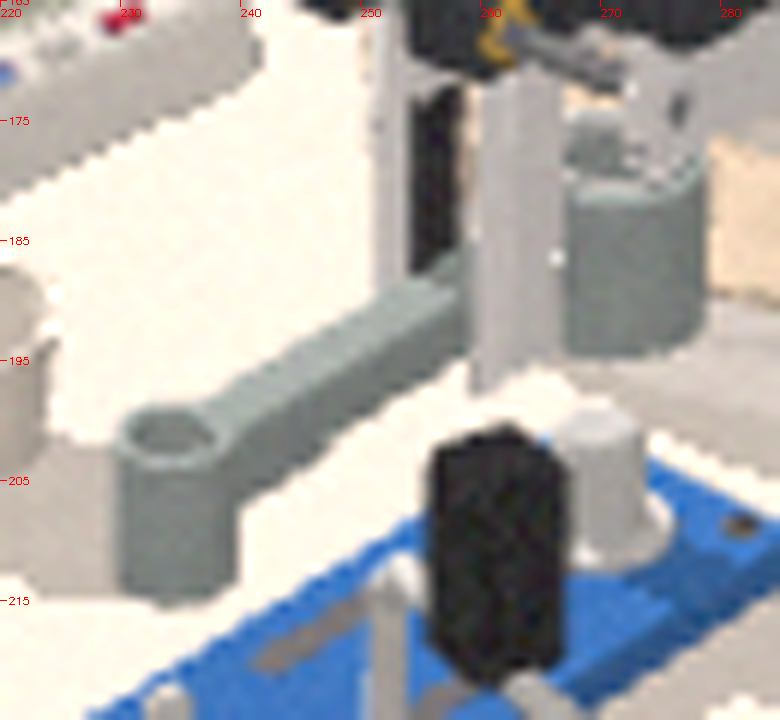

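The eye's top triangulates to (552.1, 168.2, 114.2), which puts the underside at 76 mm. The pin is at about (552, 170). The lower edges of the boss and the eye sit equally close to their predictions, so the lever is level. I'll nudge it about 1.7 mm in +y.

>>> {"op": "apply_moves", "data": {
  "increments": [
    [0,0,0,-0.002,0,0,0],
    [0,0,0,-0.004,0,0,0],
    [0,0,0,-0.004,0,0,0],
    [0,0,0,-0.004,0,0,0],
    [0,0,0,-0.004,0,0,0],
    [0,0,0,-0.004,0,0,0]
  ]
}}

```text
clock: 20.0
eef_pos: [556.9, 71.6, 84.7]
eef_rot: [[0.049, -0.002, 0.999], [-0.999, 0.0, 0.049], [-0.0, -1.0, -0.002]]
ft_force: [0.1, 0.0, -4.5]
gripper_width: 17.4
```

```bash
python3 - <<'E'
from h import *
s=sense();print(np.round(s["qvel"],3),np.round(s["moment"],3))
go([557,71.6,84.5],2.8)
im=capture("scene"); crop(im,90,130,200,130,4,"o1.png"); crop(capture("top"),120,130,130,90,6,"o2.png")
E
```

```text
[ 0.001  0.002 -0.001 -0.     0.001 -0.001  0.001] [-0.036 -0.096 -0.002]
clock 20.0 pos [556.9  71.6  84.7] yaw 2.8 w 17.4 F [ 0.1  0.  -4.5]
turn [ 0.001  0.    -0.   ] shift [0. 0. 0.] mm [0.  0.2 0.1]
```

View pics/o1.png

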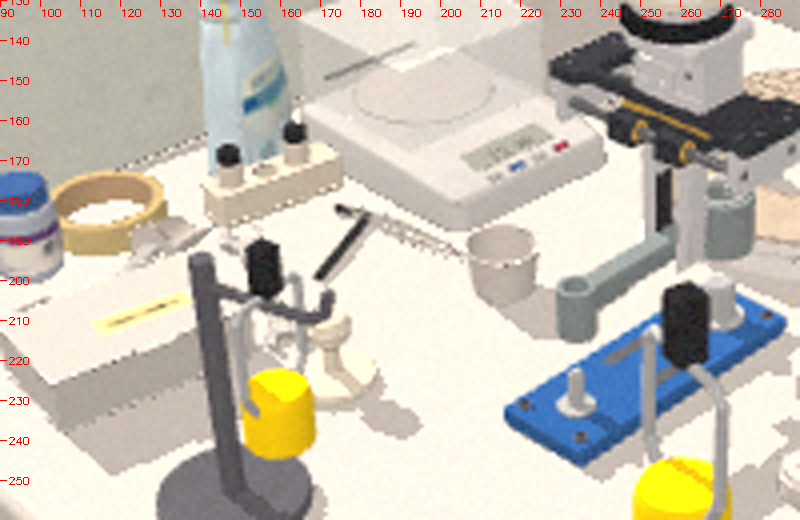

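View pics/o2.png

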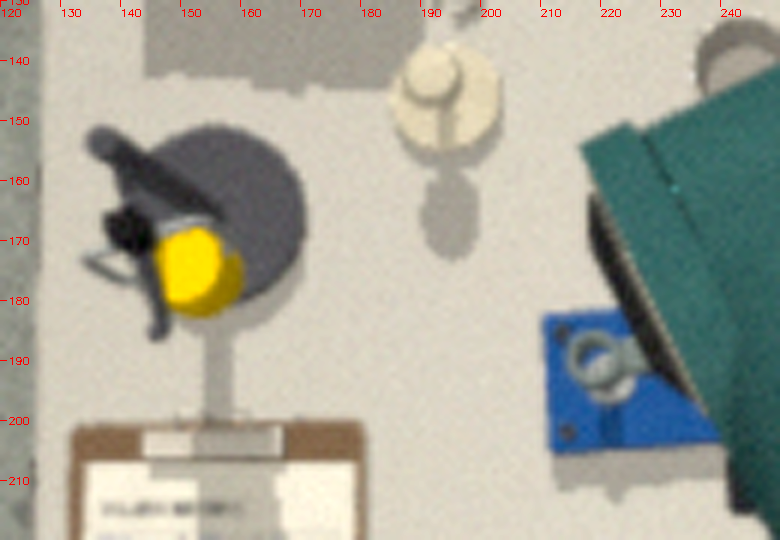

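The cap hangs on the hook wire, and the lever is held still and level over the fixture. I'm handing in.

```bash
python3 - <<'E'
from bench import *
print(close_job())
E
```

```text
the job is handed in; nothing more can be done
None
```

I hung the yellow cap from the fixture on the stand's hook and let go of it. The grey lever is now held above the fixture, and I handed the job in at about 20 s of the 51 s allowed.

**Cap:** I gripped it by its knob, passed the bail over the hook tip and lowered it until I felt contact at about 5 N. The last pictures from both cameras show it still hanging on the level wire.

**Lever:** I gripped it across the arm, about 50 mm from the boss axis. The opening read 17.4 mm on the 18 mm arm, and the load was about 4.5 N.
- **Height:** the underside is about 30 mm above the spigot and pin tops.
- **Level and still:** the lower edges of the boss and the eye agree to about 1 mm, and the joint speeds were practically zero. The arm moment was small and varied between readings, up to about 0.1 N m.

**Less certain:** the pin's y position came out between 169 and 173 mm depending on the camera. I took 170 mm and moved the lever 1.5 mm in +y, so its sideways alignment is good to about 2 mm. The arm hid the boss from the top camera, so I checked that end only in the scene view and from the arm's pose.

I did not touch the cup, counter or tamper. The cup and tamper looked unmoved in the last pictures, and the counter was mostly out of those crops.

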